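Eject a battery pack and stop it with the other finger

TASK

Press the ejector button of the battery dock with one fingertip, and with the other finger stop the battery pack as the spring drives it out along the slide: let it come about 2 cm or more out of its bay, but stop it before its front runs past the slide's open end. Do not lift or tip the pack, and leave the other things on the bench where they are. Finish while holding it so: one fingertip still keeping the button down, the other finger still holding the pack back on the slide.

Things in the scene. Friction and masses are not known exactly. Their poses are not given: they have to be found in the camera images.
- dock: battery dock, fixed on the bench at a new place and yaw each time. Origin on the bench (z = 0) under its slide's centre line, z up; the pack is ejected along the dock's -x. Slide: level floor 20 mm above the bench, y -35 to 35 mm, with two 4 mm tall guide rails at y = -29 and 29 mm. Bay at x = 10 to 85 mm: cheeks at y = -39 and 39 mm, from x = 20 mm, 45 mm above the bench.
- spring_housing (a point): centre of the top of the housing behind the bay (dock x = 102 mm), 84 mm wide, 68 mm above the bench. From it a sprung pusher plate drives the pack with 6 N (4.5 N at the end of its 125 mm stroke), damped: the freed pack travels at 0.1 to 0.3 m/s and falls off the slide within about 1 s unless something stands in its way.
- pack: battery pack in the dock: grey box, black band and top rib; 60 mm along the slide (x), 50 mm wide, 35 mm tall plus 8 mm rib, about 160 g, loose. Origin: centre of its underside; axes as the dock's. At the start its origin is at dock x = 40, y = 0, z = 20 mm, its front face at x = 10 mm. Small side lugs at the front lean on latch teeth. At dock x = -45 mm its front is at the slide's end.
- button_top (a point): centre of the top of the ejector button: black cap 30 mm (dock x) by 26 mm (dock y) at dock x = -40, y = 55 mm, 42 mm above the bench when up. Its housing: x -65 to -15, y 35 to 78 mm, 30 mm tall. A finger over the slide's centre line at the same dock x is 55 mm from the button's centre; with the button down, a tip level with the cap is 12 to 16 mm above the slide's floor, low enough to stop the pack.
- eject_button (a joint): how far the button is down, m: 0 up, 0.010 fully down. It springs back (3 to 7 N; 8 to 10 N with the latch's friction while the pack leans on it); the pack is freed when it is about 5 to 6 mm down.
- slide_end (a point): the middle of the slide's open end, on its floor, 20 mm above the bench (dock x = -75 mm).
- spare_pack: spare battery pack standing on the bench beside the dock: same shape as the pack but without side lugs, 60 x 50 x 43 mm; origin at the centre of its underside. Leave alone.
- screwdriver: screwdriver lying on the bench. Leave alone.
- servo: small black servo motor, 54 x 20 x 45 mm. Leave alone.
- bearing: steel bearing ring, 48 mm across, 14 mm tall. Leave alone.
- screw_jar: small clear jar with steel cap, 44 mm across, 55 mm tall. Leave alone.
- sensor_box: small white carton, 55 x 45 x 30 mm. Leave alone.
- mug: white mug, 76 mm across, 90 mm tall. Leave alone.
There are look-alikes about, which are no part of the job. What is shaped like the pack but blue is not meant.

How it is judged:
By the outcome, as a careful person would: the job done as asked, in the order asked, and still so for the second after the job is handed in, while the arm keeps its last pose, push and grip.
It also fails if it takes over 32 s, if anything falls off the work surface, if the arm or the gripper's body presses on something with over 40 N, if the wrist force passes 120 N, or if a joint passes its speed limit or range.

ROBOT

A 7-joint arm with a two-finger parallel gripper is mounted at the origin on the work surface. World frame = base frame: x ahead of the robot, y to its left, z up, the work surface at z = 0. Lengths are in mm, angles in rad, forces in N, time in s.
With the tool pointing down it reaches from about 400 to 900 mm from the base axis. Payload 5.6 kg.
Tool frame: the origin (TCP) lies midway between the tips of the shut fingers; the grasp point (between the pads) lies 19 mm behind it; x points along the fingers, y is the direction in which the jaws open and shut, and the axes are right-handed (so a half turn about x gives the same grasp; the last joint's range is limited). The gripper opens to 92 mm and grips with 3 to 60 N. Pads are 20 mm wide; open, the fingers measure 128 mm over their backs; the gripper's body (75 mm by 189 mm) begins 69 mm behind the grasp point.
Start: joints at [-1.345, 0.468, -0.012, 1.603, 0.006, 1.071, -0.056], TCP at [172.665, 626.654, 214.592] pointing down, gripper open.
Joint ranges: [-2.53, 2.53], [-0.31, 2.02], [-1.57, 1.55], [0.28, 2.44], [-1.29, 4.43], [0.15, 1.84], [-2.92, 2.92]. Speed limits (rad/s): [2.57, 2.57, 3.14, 3.14, 3.14, 3.14, 3.14].

INTERFACE

Orientations are given as a rotation vector (axis times angle).
In Python, from cell import robot, grip, kin, viewer gives the robot as it stands. Calls block until the motion is done:
- robot.movep(position, orientation): joint-space move of the TCP to a pose.
- robot.servo_line(position, feed=150, rotation=None): straight line of the TCP; rotation=None keeps the orientation; feed is the mean speed in mm/s.
- robot.goto_joints(angles): joint-space move.
- grip(opening, newtons=None): opening from 0.0 (shut) to 1.0 (fully open); newtons is the grip in N (None keeps the last); returns when the fingers have stopped.
- robot.hold(seconds).
- kin.ik(position, orientation): joint angles nearest the present ones, or None.
- robot.observe(): the state.
- viewer.read_camera(name): name is "side" or "top"; returns the picture (420x560x3 uint8, red, green, blue); there is no depth.
- viewer.camera_info(name): a dict with "camera_matrix" (3x3 intrinsics, pixels), "k1" (the pictures are not rectified: a ray, as slopes to the right and down, at radius r is drawn at 1 + k1 r^2 times it, then the intrinsics apply), "R" (3x3) and "t" (3): a world point X has camera coordinates R X + t. Camera axes: x right, y down, z forward; pixel columns grow to the right and rows downward; lengths in mm; the calibration is good to about 2 mm. A picture is of the moment at which its call begins. camera_info takes no time and is no camera call.
A pose or a line that the arm cannot do raises robot.IKError and nothing moves.
- robot.job_done(): hands the job in, once; it reports no verdict.
Trained networks look in the newest picture that a camera, given by its name, has taken for a name from the list of things; names that differ only in an ending like _2 or _b are one class to them, and where a whole thing is asked for, a point or a joint stands for the part that bears it (a point fixed in the world has none). Each returns a list of dicts, best first, with "confidence" (0 to 1); they miss things now and then, are a little off and sometimes report something else, mostly with a low value. They report only what shows in the picture. A call takes as long as a camera call. They do not tell look-alikes from the thing itself.
- viewer.silhouettes(name, camera): "mask" (420x560 bool, what is visible of it).
- viewer.pinpoint(name, camera): "at" ([x, y, z] in mm, in the coordinates of the camera as it stood for that picture, good to about 4 mm: a listed point, or the origin of a listed thing).
The state is a dict: "t": time; "joints": joint angles; "joint_velocities": joint speeds; "joint_torque": joint torques, N m; "tcp_pos": TCP position; "tcp_rot": TCP orientation; "contact_force": force on the tool from outside, world axes, zero at the start; "wrist_torque": the same for the moment, N m; "grip_width": opening from 0.0 (shut) to 1.0 (fully open).
Only numpy, scipy, OpenCV 4.12 (cv2) and the standard library are available. Lean on these libraries where they do the work, as an engineer would, in place of code of your own. Each camera call takes 0.05 s, during which the arm holds its last target.

## Working session

There is one attempt and no reset: what is moved stays moved. The work goes in short steps, each a Python script; the robot and the scene stay as the last script left them, time stands still between calls to the robot, and variables do not carry over. Pictures are saved under pics/ and viewed, and the job is handed in when it is done.

```bash
ls; mkdir -p pics; python3 - <<'E'
from cell import robot, grip, kin, viewer
import cv2,numpy as np
for n in("side","top"):
    im=viewer.read_camera(n); cv2.imwrite(f"pics/{n}0.png",im[:,:,::-1])
    ci=viewer.camera_info(n); R=np.array(ci["R"]);t=np.array(ci["t"])
    print(n,ci["camera_matrix"],ci["k1"],R.round(3).tolist(),t)
    for o in("dock","pack","button_top","slide_end","spring_housing","spare_pack"):
        for d in viewer.pinpoint(o,n): print(o,round(d["confidence"],2),(R.T@(np.array(d["at"])-t)).round(1))
s=robot.observe();print(s)
E
```

```text
pics
side [[520.30621372   0.         275.29489917]
 [  0.         520.30621372 206.67262075]
 [  0.           0.           1.        ]] -0.09359882438065674 [[0.979, -0.206, -0.005], [-0.138, -0.638, -0.757], [0.152, 0.742, -0.653]] [-554.04962477  205.10938305  889.61999933]
dock 0.74 [525.2 -50.9   1.8]
pack 0.81 [738.4 -62.6  -1.7]
pack 0.8 [566.5 -61.7  17.1]
pack 0.63 [ 635.4 -204.8   -0.9]
button_top 0.7 [499.7  11.6  37.8]
slide_end 0.63 [677.7 427.   -5.7]
slide_end 0.58 [451.3 -30.5  13.9]
spring_housing 0.95 [621.1 -76.5  63.2]
spring_housing 0.57 [522.7 -53.7   2.7]
spare_pack 0.84 [ 498.3 -169.5   -4.7]
spare_pack 0.72 [520.1 -51.4   2.9]
top [[380.80487865   0.         283.97820208]
 [  0.         380.80487865 207.6154758 ]
 [  0.           0.           1.        ]] -0.051700255654085765 [[-0.012, -1.0, 0.002], [-0.996, 0.011, -0.086], [0.086, -0.003, -0.996]] [103.54616361 592.93069379 971.19912328]
dock 0.86 [524.  -46.4   2.8]
pack 0.78 [739.4 -58.2  -0.8]
pack 0.74 [562.3 -58.3  22. ]
pack 0.6 [ 640.7 -205.2   -3.7]
button_top 0.71 [500.2  18.5  46.7]
button_top 0.3
[... 173 characters left out ...]
2.000e-01]
{'t': 0.7, 'joints': array([-1.3450258 ,  0.46743855, -0.01157713,  1.60272038,  0.00600897,
        1.07140145, -0.05631284]), 'joint_velocities': array([ 0.00039832, -0.00020299,  0.00205591,  0.00103876, -0.0006232 ,
       -0.00084689,  0.00022918]), 'joint_torque': array([ 6.44228985e-04, -5.20281351e+01, -1.19761305e-02, -2.44008923e+01,
       -5.66845620e-02,  1.14771060e-02,  2.42853162e-05]), 'tcp_pos': array([172.66396812, 626.64912066, 214.62380723]), 'tcp_rot': array([ 0.21110254,  1.56040862, -0.21100513]), 'contact_force': array([-0.17231772, -1.04468469, -1.08340231]), 'wrist_torque': array([ 0.01556584, -0.03296014, -0.00977826]), 'grip_width': 0.9960259292965216}
```

View pics/side0.png

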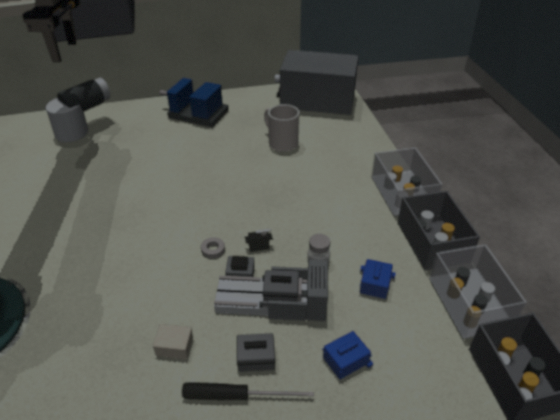

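View pics/top0.png

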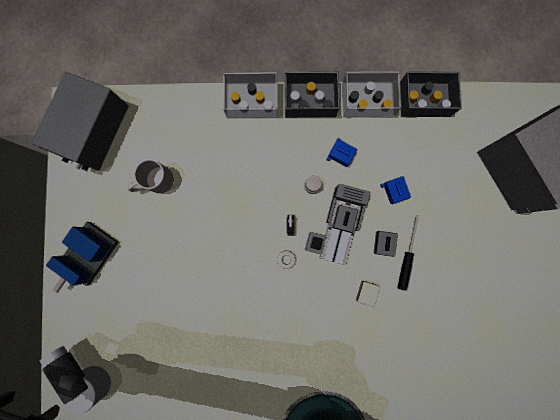

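The dock is at top (343,225), with its pack at top (346,216). These could be mistaken for the pack: the grey spare standing on the bench at top (386,243), and the blue ones at top (342,152) and (397,189), plus the blue blocks at (85,255). I choose the grey one in the dock. Next I fit the dock pose and check it with an overlay on a close crop.

```bash
cat > h.py <<'E'
import numpy as np,cv2
from cell import robot, grip, kin, viewer
def proj(n,X):
    ci=viewer.camera_info(n);K=np.array(ci["camera_matrix"])
    r,_=cv2.Rodrigues(np.array(ci["R"]))
    p,_=cv2.projectPoints(np.array(X,float).reshape(-1,1,3),r,np.array(ci["t"],float),K,np.array([ci["k1"],0,0,0,0.]))
    return p[:,0]
def d2w(P,pose):
    x,y,a=pose;P=np.array(P,float).reshape(-1,3);c,s=np.cos(a),np.sin(a)
    return np.c_[x+c*P[:,0]-s*P[:,1],y+s*P[:,0]+c*P[:,1],P[:,2]]
def box(x0,x1,y0,y1,z0,z1):
    return [[x,y,z] for z in(z0,z1) for x,y in((x0,y0),(x1,y0),(x1,y1),(x0,y1))]
def overlay(n,im,pose,c,half,fn):
    S=5 if n=="top" else 4
    u,v=c;hw,hh=half
    cr=cv2.resize(im[v-hh:v+hh,u-hw:u+hw,::-1],None,fx=S,fy=S,interpolation=cv2.INTER_CUBIC)
    cr=np.clip(cr.astype(float)*1.6,0,255).astype(np.uint8)
    for b,col in ((box(-55,-25,42,68,42,42),(0,255,255)),(box(10,70,-25,25,55,55),(0,255,0)),(box(-75,10,-35,35,20,20),(255,0,255)),(box(-65,-15,35,78,30,30),(0,128,255)),(box(20,85,-39,39,45,45),(255,255,0))):
        p=((proj(n,d2w(b[:4],pose))-[u-hw-.5,v-hh-.5])*S).astype(np.int32)
        cv2.polylines(cr,[p],True,col,1)
    cv2.imwrite(fn,cr)
E
python3 - <<'E'
from h import *
from scipy.optimize import least_squares
M={"dock":(0,0,0),"pack":(40,0,20),"button_top":(-40,55,42),"slide_end":(-75,0,20),"spring_housing":(102,0,68)}
obs=[]
for n in("side","top"):
    im=viewer.read_camera(n)
    ci=viewer.camera_info(n); R=np.array(ci["R"]);t=np.array(ci["t"])
    for o in M:
        for d in viewer.pinpoint(o,n): obs.append((o,R.T@(np.array(d["at"])-t),n))
p=np.array([524.6,-48.6,-.268])
obs=[q for q in obs if np.linalg.norm(d2w(M[q[0]],p)[0]-q[1])<20]
f=lambda p:np.concatenate([(d2w(M[o],p)[0]-x)/4 for o,x,n in obs])
r=least_squares(f,p,loss="soft_l1");print(r.x,np.degrees(r.x[2]))
for o,x,n in obs: print(o,n,(x-d2w(M[o],r.x)[0]).round(1))
np.save("pose.npy",r.x)
for n,c,h in(("top",(338,225),(70,55)),("side",(270,285),(80,60))): overlay(n,viewer.read_camera(n),r.x,c,h,f"pics/ov_{n}.png")
E
```

```text
[ 5.23947104e+02 -4.92509258e+01 -2.72899884e-01] -15.636011600652806
dock side [ 0.4 -4.   0.4]
pack side [-0.6 -2.4 -1.6]
button_top side [-0.2 -1.4 -4.6]
slide_end side [-0.4 -2.4 -1.4]
spring_housing side [ 4.6  0.  -3.9]
dock top [-0.9  1.3  0.7]
pack top [-2.7  0.4 -0.9]
button_top top [1.4 5.  3.1]
slide_end top [-1.7  3.5 -2.7]
spring_housing top [1.2 0.9 1.1]
```

View pics/ov_top.png

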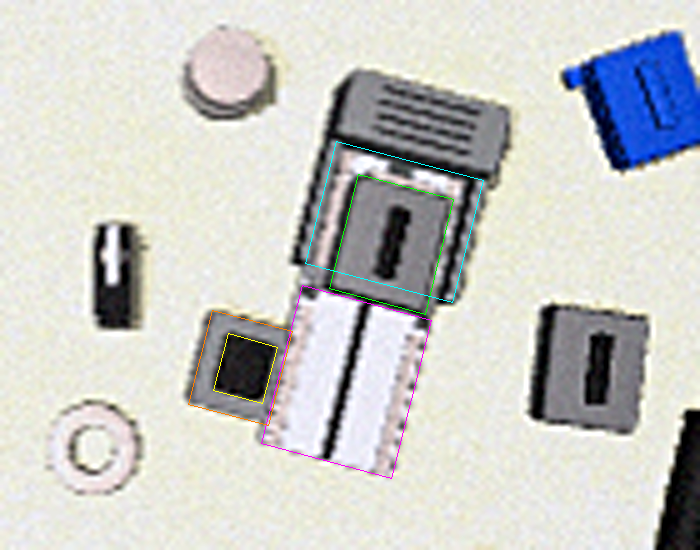

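View pics/ov_side.png

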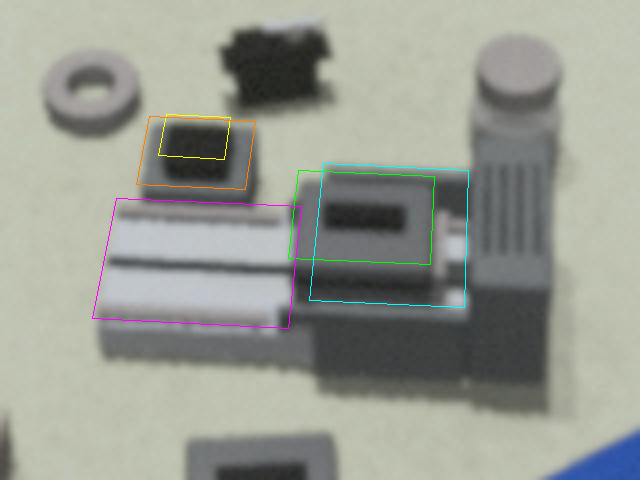

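The top crop shows the grey pack in the dock between the cheeks. The cap, at crop (246,368), matches the model within about 1 px. The side view sits about 1.5 px low, so I shift y by -1.5 mm. Next: hover above and look.

```bash
cat >> h.py <<'E'
from scipy.spatial.transform import Rotation as Ro
def orient(a,sg):
    y=sg*np.array([-np.sin(a),np.cos(a),0]);x=np.array([0,0,-1.]);z=np.cross(x,y)
    return Ro.from_matrix(np.c_[x,y,z]).as_rotvec()
def tip(a=-40,y=27.5,z=0):
    return d2w([a,y,z],np.load("pose.npy"))[0]
E
python3 - <<'E'
from h import *
p=np.load("pose.npy");p[1]-=1.5;np.save("pose.npy",p)
q0=robot.observe()["joints"]
print(Ro.from_rotvec(robot.observe()["tcp_rot"]).as_matrix().round(2).tolist())
best=None
for sg in(1,-1):
    q=kin.ik(tip(z=120),orient(p[2],sg)); print(sg,q)
    if q is not None and (best is None or np.abs(q-q0).max()<best[0]): best=(np.abs(q-q0).max(),sg)
sg=best[1];np.save("sg.npy",sg);print(best)
robot.movep(tip(z=200),orient(p[2],sg))
grip(37/92)
robot.servo_line(tip(z=90),feed=120)
s=robot.observe();print(s["t"],s["tcp_pos"],tip(z=90),s["grip_width"],s["contact_force"])
for n,c,h in(("top",(338,225),(70,55)),("side",(270,270),(80,70))): overlay(n,viewer.read_camera(n),p,c,h,f"pics/hov_{n}.png")
E
```

```text
[[0.0, 0.27, 0.96], [0.0, 0.96, -0.27], [-1.0, 0.0, -0.0]]
1 [-0.45780871  0.35714048  0.50023541  2.0871546  -0.24760681  0.75345562
  1.49570492]
-1 [-0.90730939  0.56311144  1.12475443  2.10954274 -0.670165    0.88729466
 -1.2308343 ]
(np.float64(1.1745425265169769), -1)
5.9167 [493.30091568 -13.65222273  90.479539  ] [492.83931111 -13.48760313  90.        ] 0.4031805021462519 [0.27920413 0.34302685 0.32807547]
```

View pics/hov_side.png

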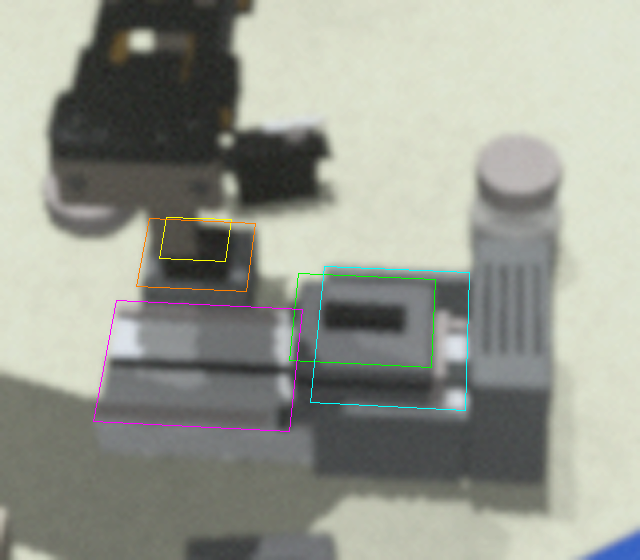

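View pics/hov_top.png

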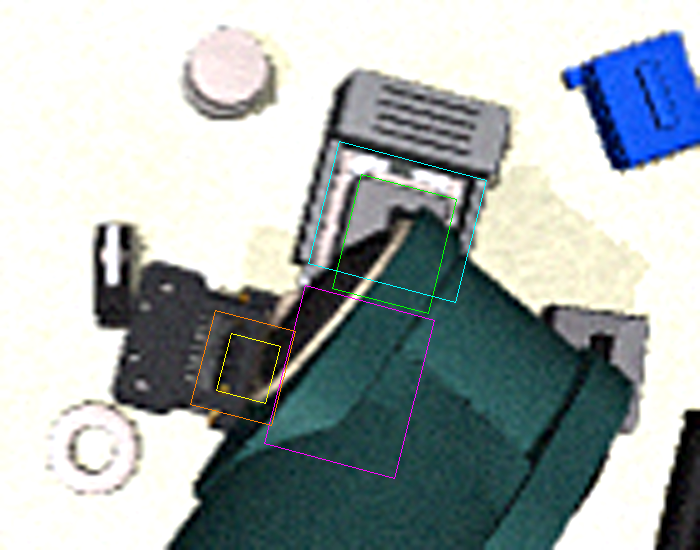

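```bash
python3 - <<'E'
from h import *
im=viewer.read_camera("side");p=np.load("pose.npy")
u0,v0,S=190,170,6
cr=cv2.resize(im[v0:v0+100,u0:u0+130,::-1],None,fx=S,fy=S,interpolation=cv2.INTER_CUBIC)
cr=np.clip(cr.astype(float)*2.2,0,255).astype(np.uint8)
for y0 in(0,55):
  for z in(90,):
    q=((proj("side",d2w(box(-50,-30,y0-9,y0+9,z,z)[:4],p))-[u0-.5,v0-.5])*S).astype(np.int32)
    cv2.polylines(cr,[q],True,(0,255,0) if y0 else (255,0,255),1)
    q=((proj("side",d2w(box(-50,-30,y0-9,y0+9,130,130)[:4],p))-[u0-.5,v0-.5])*S).astype(np.int32)
    cv2.polylines(cr,[q],True,(0,100,0) if y0 else (120,0,120),1)
cv2.imwrite("pics/hz.png",cr)
E
```

```text
(no output)
```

View pics/hz.png

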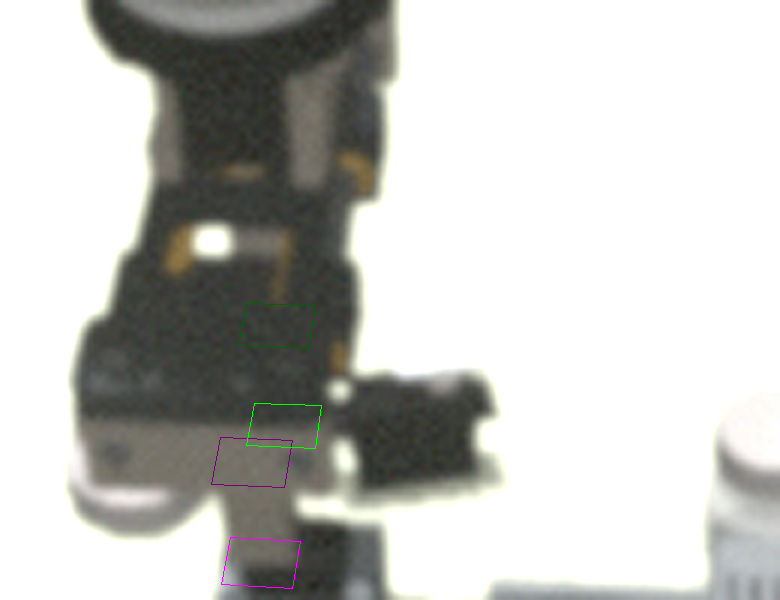

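The side view shows the near finger's tip at crop (262,565). It lines up sideways with the predicted spot over the slide's centre line, and the height is uncertain by a few mm, so I'll find it by force. Descending in steps.

```bash
python3 - <<'E'
from h import *
robot.servo_line(tip(z=50),feed=60)
b=robot.observe();f0=b["contact_force"];print(b["t"],b["tcp_pos"],f0)
z=50;log=[]
while z>24:
    z-=1
    robot.servo_line(tip(z=z),feed=15)
    s=robot.observe();f=s["contact_force"]-f0
    print(z,s["tcp_pos"][2].round(2),f.round(1),s["wrist_torque"].round(2),round(s["t"],2))
    if f[2]>16: break
robot.hold(.3);s=robot.observe();print(s["t"],s["tcp_pos"],s["contact_force"]-f0,s["grip_width"])
for n,c,h in(("top",(338,225),(70,55)),("side",(270,280),(80,70))): overlay(n,viewer.read_camera(n),np.load("pose.npy"),c,h,f"pics/fin_{n}.png")
E
```

```text
6.8833 [492.9809091  -13.75263323  50.08925246] [ 0.53782549  0.62180464 -0.2246522 ]
49 49.17 [-0.2 -0.2  0.1] [ 0.04  0.14 -0.05] 7.13
48 48.0 [-0.4 -0.   1. ] [0.   0.12 0.05] 7.38
47 46.94 [-0.6 -0.7 -0.3] [-0.02  0.19  0.01] 7.63
46 45.93 [ 0.4 -0.9  0.5] [ 0.03  0.17 -0.02] 7.88
45 44.94 [-0.4 -0.5 -0.6] [0.05 0.11 0.04] 8.13
44 43.94 [-1.4 -0.8  0.3] [-0.02  0.18 -0.04] 8.38
43 42.94 [-0.9 -1.6  0.1] [0.05 0.19 0.05] 8.63
42 42.1 [-0.3  0.1  2. ] [ 0.04  0.21 -0.02] 8.88
41 41.01 [-1.3 -0.9  1.5] [0.09 0.08 0.05] 9.13
40 40.22 [-1.8 -0.6  6.8] [ 0.13  0.41 -0.  ] 9.38
39 39.18 [-1.   0.2  4.7] [ 0.15  0.33 -0.03] 9.63
38 38.17 [-1.4 -0.5  4.6] [ 0.11  0.35 -0.04] 9.88
37 37.1 [-2.9 -0.7  7.8] [ 0.05  0.35 -0.13] 10.13
36 36.18 [-2.4 -0.3  6.9] [ 0.22  0.47 -0.12] 10.38
35 35.23 [-2.   0.2  7. ] [ 0.16  0.48 -0.17] 10.63
34 34.27 [-2.6 -1.2  7.9] [ 0.21  0.52 -0.15] 10.88
33 33.31 [-2.9 -1.   8.1] [ 0.27  0.56 -0.15] 11.13
32 32.37 [-2.6  0.6 10.2] [ 0.26  0.56 -0.15] 11.38
31 32.15 [-4.7 -0.5 19.2] [ 0.61  1.2  -0.17] 11.63
11.9333 [492.81725653 -13.4222685   32.16083951] [-4.78743141  1.13759036 19.91902952] 0.4063711084873323
```

View pics/fin_side.png

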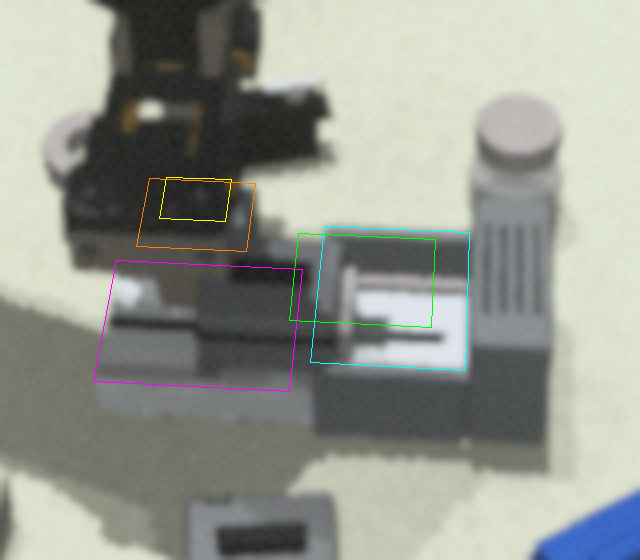

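View pics/fin_top.png

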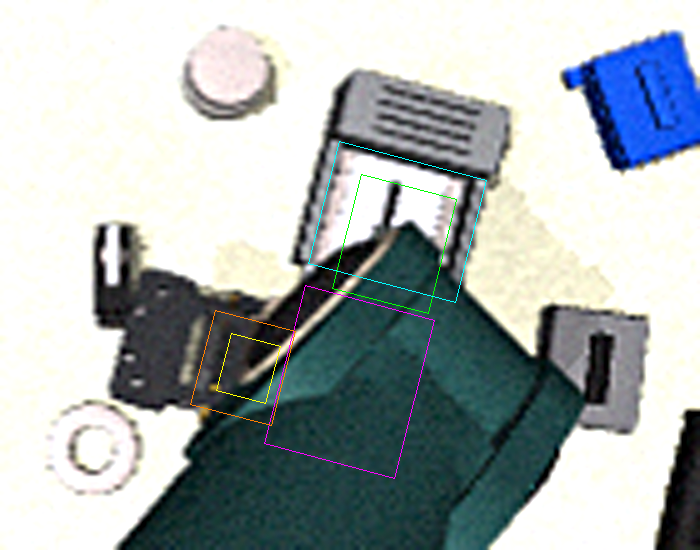

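The side view shows the pack stopped against the near finger. Its front is at crop x≈197 and its rear at the pusher plate, x≈345, so it is about 40 mm out, flat and square, with slide still free ahead of it. The button is fully down at z≈32. Checking that it stays put, then handing in.

```bash
python3 - <<'E'
from h import *
p=np.load("pose.npy")
for k in range(2):
    viewer.read_camera("side")
    ci=viewer.camera_info("side"); R=np.array(ci["R"]);t=np.array(ci["t"])
    for d in viewer.pinpoint("pack","side"):
        w=R.T@(np.array(d["at"])-t)-[p[0],p[1],0];c,s=np.cos(p[2]),np.sin(p[2])
        print(round(d["confidence"],2),"dock:",(c*w[0]+s*w[1]).round(1),(-s*w[0]+c*w[1]).round(1),w[2].round(1))
    robot.hold(.8)
    o=robot.observe();print(o["t"],o["tcp_pos"],o["contact_force"],o["grip_width"])
robot.job_done()
E
```

```text
0.93 dock: 2.6 -3.0 16.7
0.91 dock: 206.1 46.9 -3.1
0.76 dock: 150.9 -118.4 -1.3
0.63 dock: 17.5 504.3 -2.4
12.9333 [492.83512399 -13.45346417  32.17000475] [-5.1507257   0.49659448 19.63676113] 0.40204785033085216
0.95 dock: 1.5 -0.7 12.7
0.9 dock: 151.8 -118.7 -3.4
0.61 dock: 206.1 49.5 1.0
13.8333 [492.82024194 -13.46353326  32.16066034] [-5.2469473   1.3991914  19.29416615] 0.4040305097324074
the job is handed in; nothing more can be done
```

I pressed the dock's ejector button fully down with one fingertip and stopped the pack with the other finger. I handed the job in at about 13.8 s while still holding both.

- **Button:** the fingertip met the cap at about 42 mm and bottomed out at about 32 mm, pressing with about 20 N. It did not move over the last two seconds.
- **Pack:** it rests against the finger on the slide, which carries a steady push of about 5 N along the slide. Its origin measured at dock x ≈ 2 mm, so it is about 38 mm out of its bay. Its front is at about x = -28 mm, well short of the slide's end at -75 mm, and the pictures show it flat and square.
- **Other things:** those visible in the final crops had not moved. The screwdriver, carton and mug were outside the crops.

**Disagreements:**
- The two cameras differed on the dock's position by about 3 mm in y, so I shifted the pose by 1.5 mm; contact height and force then fitted.
- The last two pack readings gave a height of 17 and 13 mm against the true 20 mm. The first is within the network's roughly 4 mm error and the second is a little outside it. I took neither as a sign of tipping.

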